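Lid up the teaspoon box and clip it shut

TASK

Close the steel teaspoon box for the night: take its lid off the sloping wire stand, set it on the box without dropping it, and press it down firmly until its whole rim is fully home. Then swing the clip at each end of the box up and over the lid until both are fully shut; a clip that is standing over the open box has to be swung out of the way before the lid can go on. Leave everything else where it stands.

Things in the scene. Friction and masses are not known exactly. Their poses are not given: they have to be found in the camera images.
- spoon_box: open stainless box, 150 (x) x 110 (y) x 75 mm, walls 4 mm, fixed; teaspoons inside lie below 30 mm. Origin: centre of its underside, z up, x along its length; near clip on its -x end, far clip on its +x end
- box_mouth (a point): centre of the box's mouth, level with the steel rim, 75 mm above the box's underside; axes as the box. A black seal bead stands 6 mm above the rim: the lid first rests on it, and about 10 N in all (shared by the two ends) pushes it level with the rim, where it stays
- lid: loose stainless lid, 0.18 kg: plate 154 (x) x 114 (y) x 6 mm, under it a plug 136 x 96 x 10 mm that enters the mouth (142 x 102 mm). Origin: centre of the plate's underside, z up through the handle, x lengthwise. Seated, the origin is at box_mouth, either way round. At the start it lies on the stand tilted 28 degrees, -x end down against the stops
- lid_handle (a point): centre of the lid's black bar handle, 29 mm above the lid's origin along the lid's z; the bar is 80 mm long (lid x), 16 mm wide (lid y), 14 mm thick, with 16 mm of free space under it between two posts 50 mm apart; axes as the lid
- lid_stand: fixed steel wire stand on which the lid dries, 150 (x) x 80 (y) x 105 mm; its slope faces its own -x and rises 28 degrees towards +x; two upturned stops at the low end. Origin: centre on the counter below it, z up
- clip_near (a joint): hinge of the clip on the box's -x end, rad: 0 = shut (upright, hook over the lid's edge), 0.7 = swung fully outward to its stop; stiff, stays where put. The pin lies along the box's y, 8 mm outside the end wall, 55 mm above the box's underside. Below about 0.45 the hook is in the lid's way
- clip_far (a joint): the same for the clip on the box's +x end
- clip_near_tab (a point): on the near clip's thumb tab, 46 mm above the pin when shut. The clip is a plate 44 mm wide, 4 mm thick rising from the pin (middle 1 mm outside it); its hook, 4 mm thick, underside 28 mm above the pin, reaches 14 mm inward of the pin; the tab goes on up to 49 mm above the pin
- clip_far_tab (a point): the same point on the far clip
- sugar_shaker: bystander: shaker 44 mm across, 90 mm tall; origin at the centre of its underside, z up
- espresso_cup_1: bystander: striped espresso cup standing upside down, 65 x 88 x 50 mm; origin under its middle, z up

How it is judged (in metres and radians):
On the way, in this order (a step that is already met when the one before it is completed fails the run):
1. the lid is lifted clear of the stand (distance of lid from where it was at the start of the episode above 0.06 m and contact force between lid and lid_stand below 0.05 N), for 0.2 s.
2. the lid is pressed fully home in the box's mouth all round (z of lid in the frame of box_mouth below 0.002 m and horizontal distance between lid and box_mouth below 0.008 m and angle between the z axis of lid and the z axis of box_mouth, either way round below 0.025 rad and angle between lid's own z axis and vertical below 0.5 rad), for 0.3 s.
At the end, for the whole second after the job is handed in: The lid rests handle up in the box's mouth, at most 2 mm above its seated height, level within 1.4 degrees and within 8 mm of the middle; both clips are shut to within 0.12 rad; the lid is at rest (all of step 2 and z of lid in the frame of box_mouth above -0.004 m and value of joint each of clip_near, clip_far below 0.12 rad and linear speed of lid below 0.02 m/s); the robot touches nothing.
It fails at once if the lid is dropped (falls out of the fingers faster than 0.7 m/s) (linear speed of lid above 0.7 m/s and contact force between the fingers and lid below 0.05 N).
It fails at once if the shaker or the cup is shifted by more than 30 mm or tipped over (distance of any of sugar_shaker, espresso_cup_1 from where it was at the start of the episode above 0.03 m or angle between any of sugar_shaker, espresso_cup_1's own z axis and vertical above 0.5 rad).
It also fails if it takes over 61 s, if anything falls off the work surface, if the arm or the gripper's body presses on something with over 40 N, if the wrist force passes 120 N, or if a joint passes its speed limit or range.

ROBOT

A 6-joint arm with a two-finger parallel gripper is mounted at the origin on a cart in front of the work surface, level with it; the furniture and walls round the work are solid. World frame = base frame: x ahead of the robot, y to its left, z up, the work surface at z = 0. Lengths are in mm, angles in rad, forces in N, time in s.
With the tool pointing down it reaches from about 325 to 775 mm from the base axis. Payload 5.5 kg.
Tool frame: the origin (TCP) lies midway between the tips of the shut fingers; the grasp point (between the pads) lies 19 mm behind it (ctrl.grip_point_offset is the z of the grasp point in the tool frame, in mm); z points along the fingers, y is the line along which they close (so a half turn about z gives the same grasp; the last joint's range is limited). The gripper opens to 85 mm and grips with 20 to 120 N. Pads are 22 mm wide; open, the fingers measure 114 mm over their backs; the gripper's body (76 mm by 85 mm) begins 54 mm behind the grasp point. The pads swing forward as they close: fully open they stand 13 mm farther back than shut.
Start: joints at [1.272, 0.091, 1.231, -0, 1.82, -0.057], TCP at [143.674, 582.558, 231.275] pointing down, gripper open.
Joint ranges: [-2.87, 2.87], [-0.86, 2.18], [0.17, 2.46], [-1.51, 4.65], [0.06, 2.69], [-2.65, 2.65]. Speed limits (rad/s): [2.57, 2.57, 3.01, 3.14, 3.14, 3.14].

INTERFACE

Orientations are given as a 3x3 rotation matrix whose columns are the frame's x, y, z axes.
In Python, from bench import ctrl, vision gives the robot as it stands.
- The arm moves only by the tool servo_tool, never from a script. Its argument "commands" is text: rows parted by semicolons, each of 7 numbers parted by spaces: the shift along the world's x, y, z as a fraction of full scale, then the turn, a rotation vector about the world's x, y, z as a fraction of full scale, then the opening, from 0 (shut) to 1 (fully open). A call has 1 to 5 rows; each row is the pose to reach, as a shift and turn from the pose commanded when the call began; what a row does not reach only later rows make up. Full scale, the value 1, is 40 cm for a shift and 0.5 rad for a turn. A row lasts 1/12 s, in which the tool goes at most 41.7 mm and 7.16 degrees, less where a joint would pass 70% of its speed; a pose out of reach is approached as far as the arm can. A call with a number of a shift or a turn outside -1 to 1 is refused whole. A call with a gripper value outside its range is refused whole. The fingers move at their own pace and stop on an object; "newtons" is the grip in N (left out, the last holds). Time passes only in rows, so rows that repeat a pose let the fingers close. It gives the time, the measured TCP pose, the force, the opening and the grip force at its end, in the units of the state.
- ctrl.get_state(): the state, without advancing time (a new reading comes with each control period).
- vision.snapshot(name): name is "side" or "top" or "wrist"; returns (picture, depth): 420x560x3 uint8, blue, green, red; 420x560 float32, mm along the optical axis (not along the pixel's ray), 0 where there is no reading.
- vision.camera_params(name): a dict with "K" (3x3 intrinsics, pixels), "world_from_camera" (4x4, takes a point from camera to world coordinates). Camera axes: x right, y up, looking along -z (the intrinsics and any distortion apply to the point x, -y, -z); pixel columns grow to the right and rows downward; lengths in mm; the calibration is good to about 2 mm. The wrist camera is an equidistant fisheye: a pixel r from the principal point sees the ray r / f radians off the axis. A picture is of the moment at which its call begins: read the wrist's pose just before it. camera_params takes no time and is no camera call; for the wrist camera it gives the pose at the moment of the call.
- ctrl.sign_off(): hands the job in; it is judged then, once.
The state is a dict: "t": time; "q": joint angles; "joint_velocities": joint speeds; "joint_efforts": joint torques, N m; "ee_pos": TCP position; "tool_rot": TCP orientation; "ft_force": force on the tool from outside, world axes, zero at the start; "wrist_torque": the same for the moment, N m; "opening": finger opening in mm; "finger_force": force on a finger pad.
Only numpy, scipy, OpenCV 4.12 (cv2) and the standard library are available. Lean on these libraries where they do the work, as an engineer would, in place of code of your own. Each camera call takes 0.05 s, during which the arm holds its last target. There are 200 camera calls.

## Working session

There is one attempt and no reset: what is moved stays moved. The work goes in short steps, Python scripts to look and compute and a tool call to move; the robot and the scene stay as the last step left them, time stands still between calls to the robot, and variables do not carry over. Pictures are saved under pics/ and viewed, at most 10 in all, crops included, and the job is handed in when it is done.

Besides the shell and the picture viewer there is one more tool, called after "Request:" in YAML: its name, and indented under it one key for each argument. servo_tool: Moves the arm, as the interface text tells. Its arguments: {"type":"object","properties":{"commands":{"type":"string"},"newtons":{"type":"number"}},"required":["commands"]}

```bash
mkdir -p pics; ls; cat > h.py <<'E'
import numpy as np, cv2
from bench import ctrl, vision
def cloud(name, n=None):
    P=vision.camera_params(name); img,d=vision.snapshot(name)
    K=np.array(P["K"]);T=np.array(P["world_from_camera"])
    v,u=np.mgrid[0:420,0:560]
    x=(u-K[0,2])/K[0,0]*d; y=(v-K[1,2])/K[1,1]*d
    c=np.stack([x,-y,-d,np.ones_like(d)],-1)
    w=(c@T.T)[...,:3].copy(); w[d==0]=np.nan
    return img,d,w
E
python3 - <<'E'
from h import *
for n in("top","side"):
    img,d,w=cloud(n); np.savez(n,img=img,w=w)
    cv2.imwrite(f"pics/{n}0.png",cv2.resize(img,(800,600)))
    print(n,vision.camera_params(n))
print(ctrl.get_state())
E
```

```text
pics
top {'K': array([[539.5915365 ,   0.        , 272.18349004],
       [  0.        , 539.5915365 , 211.99664018],
       [  0.        ,   0.        ,   1.        ]]), 'world_from_camera': array([[ 9.49226776e-03,  9.93739993e-01, -1.11313626e-01,
         4.10280726e+02],
       [-9.99860837e-01,  1.09596053e-02,  1.25775376e-02,
         3.70792953e+02],
       [ 1.37187556e-02,  1.11178746e-01,  9.93705732e-01,
         1.14281349e+03],
       [ 0.00000000e+00,  0.00000000e+00,  0.00000000e+00,
         1.00000000e+00]])}
side {'K': array([[401.88387637,   0.        , 274.46232625],
       [  0.        , 401.88387637, 204.90650505],
       [  0.        ,   0.        ,   1.        ]]), 'world_from_camera': array([[-9.45318571e-01,  1.70875673e-01, -2.77802636e-01,
         2.97725599e+02],
       [-3.25383160e-01, -4.35793988e-01,  8.39171853e-01,
         1.08691768e+03],
       [ 2.23293368e-02,  8.83677036e-01,  4.67564216e-01,
         4.99620606e+02],
       [ 0.00000000e+00,  0.00000000e+00,  0.00000000e+00,
         1.00000000e+00]])}
{'t': 0.1, 'q': array([ 1.27232221e+00,  9.17836400e-02,  1.23177055e+00,  3.10519853e-06,
        1.81979684e+00, -5.67054711e-02]), 'joint_velocities': array([ 0.00065419,  0.00057006, -0.00292876,  0.00309667,  0.00064047,
        0.0003453 ]), 'joint_efforts': array([ 1.53005956e-03, -4.60214531e+01, -4.19220114e+01, -2.72833868e-04,
        1.06244281e-02, -1.34020667e-05]), 'ee_pos': array([143.58155294, 582.30655734, 230.26102381]), 'tool_rot': array([[-9.70916200e-01,  2.39419010e-01, -5.19947829e-04],
       [ 2.39419553e-01,  9.70914752e-01, -1.67974564e-03],
       [ 1.02661980e-04, -1.75537793e-03, -9.99998454e-01]]), 'ft_force': array([-0.39621121,  0.94370731,  0.41665098]), 'wrist_torque': array([0.01266449, 0.01576855, 0.00196239]), 'finger_force': 0.0, 'opening': 85.50802116390676}
```

View pics/top0.png

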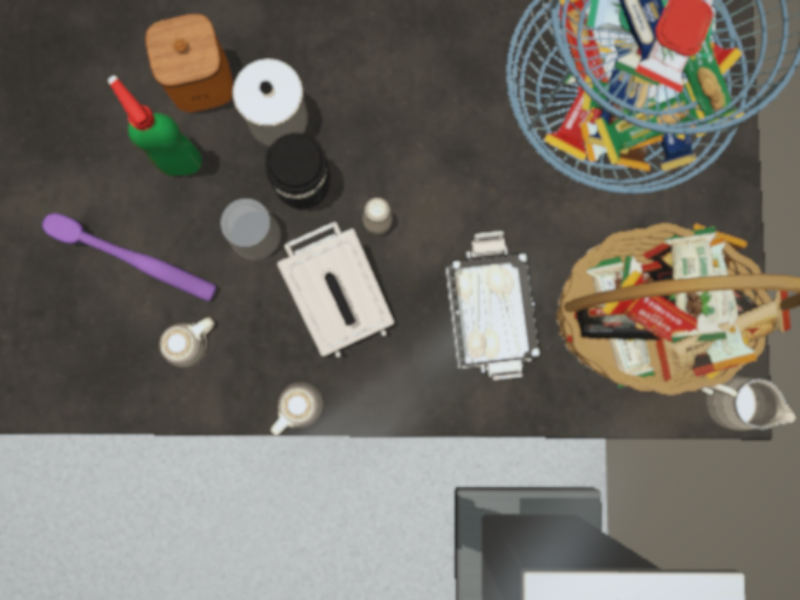

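View pics/side0.png

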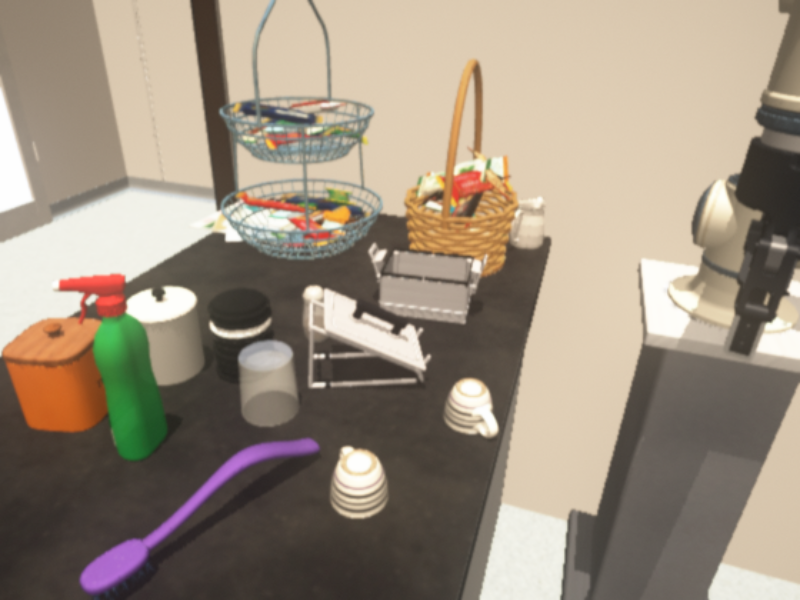

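The top view shows the lid on its stand at about (337,293) with the handle at (342,299). The box is at (493,311), its far clip at (488,243) and its near clip at (505,370). Cups are at (183,343) and (298,405), and the shaker is at (378,215). Next I'll get metric positions.

```bash
python3 - <<'E'
from h import *
z=np.load("top.npz"); img,w=z["img"],z["w"]
a=cv2.resize(img[155:275,185:315],(0,0),fx=1,fy=1)
c1=cv2.resize(img[150:270,190:280],(0,0),fx=4.4,fy=4.4,interpolation=3); c2=cv2.resize(img[150:270,305:385],(0,0),fx=4.4,fy=4.4,interpolation=3)
cv2.imwrite("pics/crop0.png",np.hstack([c1,c2])[:600,:800])
s=np.load("side.npz")
W=np.concatenate([w.reshape(-1,3),s["w"].reshape(-1,3)]); C=np.concatenate([img.reshape(-1,3),s["img"].reshape(-1,3)]); src=np.r_[np.zeros(235200),np.ones(235200)]
np.set_printoptions(precision=1,suppress=True)
# top: lid plane from pixels
for (u,v) in [(236,205),(239,209),(345,218),(342,170),(353,259),(341,165),(354,263),(264,150),(208,284),(128,240)]:
    print((u,v),np.nanmedian(w[v-1:v+2,u-1:u+2].reshape(-1,3),0))
# counter height
print("counter",np.nanmedian(w[300:305,100:180,2]),"edge pts")
# lid plane RANSAC-ish
m=np.zeros((420,560),np.uint8); cv2.fillPoly(m,[np.array([[195,185],[245,162],[276,222],[232,248]])],1)
p=w[m>0]; p=p[np.isfinite(p).all(1)&(p[:,2]>30)]
best=0
rng=np.random.default_rng(0)
for _ in range(500):
    q=p[rng.choice(len(p),3,False)]; n=np.cross(q[1]-q[0],q[2]-q[0]); n/=np.linalg.norm(n)+1e-9
    k=abs((p-q[0])@n)<1.5
    if k.sum()>best: best=k.sum(); K=k
q=p[K]; c=q.mean(0); n=np.linalg.svd(q-c,full_matrices=False)[2][2]; n*=np.sign(n[2])
print("lid plane",c,n,np.degrees(np.arccos(n[2])),np.degrees(np.arctan2(n[1],n[0])),best)
hx=np.array([n[0],n[1],0]); 
lx=-hx/np.linalg.norm(hx); lx=lx-n*(lx@n); lx/=np.linalg.norm(lx)  # lid x points uphill
ly=np.cross(n,lx)
r=(p-c)@np.c_[lx,ly,n]
pl=r[abs(r[:,2])<3]; print("plate ext",np.percentile(pl,[0.5,99.5],axis=0))
rect=cv2.minAreaRect(pl[:,:2].astype(np.float32)); print("rect",rect)
h=r[(r[:,2]>18)]; print("handle",len(h),np.percentile(h,[1,50,99],axis=0), cv2.minAreaRect(h[:,:2].astype(np.float32)))
np.savez("lid",c=c,n=n,lx=lx,ly=ly)
# box
bm=(W[:,0]>300)&(W[:,0]<540)&(W[:,1]>60)&(W[:,1]<300)&(W[:,2]>66)&(W[:,2]<130)
b=W[bm]; print("box pts",np.percentile(b,[0,1,50,99,100],axis=0))
print(cv2.minAreaRect(b[:,:2].astype(np.float32)))
E
```

```text
(236, 205) [539.4 427.9 105.7]
(239, 209) [532.2 422.2 100.3]
(345, 218) [526.5 201.8   5.9]
(342, 170) [614.5 219.   85.3]
(353, 259) [437.8 199.   88.4]
(341, 165) [622.  222.7  97.1]
(354, 263) [429.8 197.6 100.1]
(264, 150) [653.5 374.9  85.9]
(208, 284) [385.9 484.6  46.6]
(128, 240) [472.7 648.7  45. ]
counter -1.8523639436587018 edge pts
lid plane [546.6 428.7  75.4] [-0.4 -0.2  0.9] 28.418801065224066 -154.73666826596175 1973
plate ext [[-79.1 -53.8  -2.9]
 [ 70.3  55.6   3. ]]
rect ((-3.6333999633789062, -0.038738250732421875), (154.2847137451172, 107.9775390625), 3.832784652709961)
handle 319 [[-41.2  -5.7  22.5]
 [ -0.9   2.2  29.3]
 [ 36.4  10.   34.4]] ((-2.044269561767578, 2.150932788848877), (79.28382110595703, 15.937865257263184), 0.3336767852306366)
box pts [[424.4  60.1  66. ]
 [429.2  63.4  66.6]
 [480.5 126.3  86.8]
 [538.4 265.9 129.2]
 [540.  270.7 130. ]]
((482.6455383300781, 165.41110229492188), (211.2383575439453, 115.22086334228516), 89.63367462158203)
```

View pics/crop0.png

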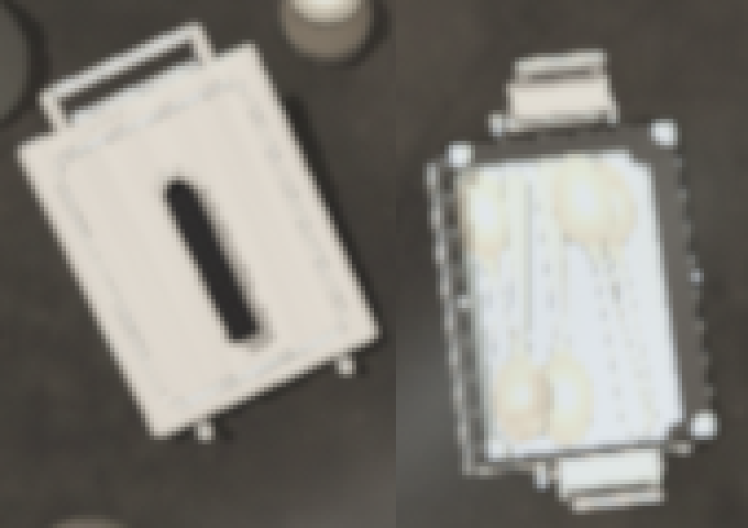

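The crop shows the lid plate corners at about (20,148), (250,45), (378,335) and (155,435). Both clips look swung outward. The box corner dots are at about (460,155), (664,132), (704,425) and (495,450). Next I'll refine the frames.

```bash
python3 - <<'E'
from h import *
np.set_printoptions(precision=2,suppress=True)
P=vision.camera_params("top");K=np.array(P["K"]);T=np.array(P["world_from_camera"])
def ray(u,v,c,n):
    d=T[:3,:3]@np.array([(u-K[0,2])/K[0,0],-(v-K[1,2])/K[1,1],-1.]); o=T[:3,3]
    return o+d*((c-o)@n)/(d@n)
L=np.load("lid.npz"); c,n=L["c"],L["n"]
pts=[ray(190+x/4.4-.4,150+y/4.4-.4,c,n) for x,y in [(20,148),(250,45),(378,335),(155,435)]]
A,B,Cc,D=pts
print("sides",[np.linalg.norm(v) for v in (B-A,Cc-D,A-D,B-Cc)])
ctr=np.mean(pts,0); lx=(A-D)/2+(B-Cc)/2; lx/=np.linalg.norm(lx); ly=np.cross(n,lx)
hd=ctr+23*n
print("plate top centre",ctr,"n",n,"lx",lx,"yaw",np.degrees(np.arctan2(lx[1],lx[0])),"handle",hd)
z=np.load("top.npz"); w=z["w"]
p=w[160:255,190:285].reshape(-1,3); p=p[np.isfinite(p).all(1)]; r=(p-ctr)@np.c_[lx,ly,n]
h=r[(r[:,2]>24)&(r[:,2]<36)&(abs(r[:,0])<60)&(abs(r[:,1])<40)]; print("handle local",h[:,2].mean(),cv2.minAreaRect(h[:,:2].astype(np.float32)))
# box
pc=[ray(305+(x-396)/4.4-.4,150+y/4.4-.4,np.array([0,0,81.]),np.array([0,0,1.])) for x,y in [(460,155),(664,132),(704,425),(495,450)]]
print("dots",np.array(pc),np.mean(pc,0))
for nm in("top","side"):
    w=np.load(nm+".npz")["w"].reshape(-1,3)
    b=w[(w[:,0]>420)&(w[:,0]<640)&(w[:,1]>140)&(w[:,1]<290)&(w[:,2]>15)]
    rim=b[(b[:,2]>66)&(b[:,2]<84)&(b[:,0]>445)&(b[:,0]<605)]
    print(nm,len(rim),rim[:,2].mean() if len(rim) else 0, cv2.minAreaRect(rim[:,:2].astype(np.float32)))
    hi=b[b[:,2]>85]; 
    for s in(hi[:,0]<520,hi[:,0]>520):
        q=hi[s]; print(" hi",len(q)); print(q[np.argsort(q[:,2])][::max(1,len(q)//10)])
E
```

```text
sides [np.float64(110.8881088535088), np.float64(113.67717236979864), np.float64(152.92487874168992), np.float64(153.84983186727194)]
plate top centre [542.88 430.12  73.89] n [-0.43 -0.2   0.88] lx [0.79 0.38 0.48] yaw 25.320947561715897 handle [532.98 425.45  94.12]
handle local 29.317835742606103 ((1.0663375854492188, -0.7311687469482422), (79.2838363647461, 15.937867164611816), 0.28300368785858154)
dots [[584.77 264.23  81.  ]
 [596.43 171.46  81.  ]
 [463.62 154.79  81.  ]
 [451.5  248.59  81.  ]] [524.08 209.77  81.  ]
top 729 76.85957205307122 ((521.8184204101562, 207.65274047851562), (157.72393798828125, 110.70590209960938), 7.0517964363098145)
 hi 228
[[440.07 178.66  85.02]
 [437.75 214.13  85.93]
 [445.9  176.93  86.59]
 [449.58 196.65  87.4 ]
 [441.55 218.33  88.02]
 [445.64 196.85  88.47]
 [449.45 202.85  89.44]
 [451.55 181.59  91.  ]
 [431.76 206.18  97.46]
 [433.77 191.25 100.83]
 [429.73 207.13 103.36]]
 hi 247
[[614.34 236.98  85.03]
 [620.5  209.17  86.28]
 [616.   231.28  87.26]
 [606.08 205.54  88.02]
 [605.82 215.61  88.77]
 [603.64 219.69  89.42]
 [611.56 207.93  90.85]
 [618.82 237.97  93.04]
 [622.34 228.46  96.12]
 [625.75 232.76  98.83]
 [623.31 221.34 101.68]]
side 862 75.14125706044017 ((523.8287963867188, 211.05538940429688), (150.60252380371094, 116.14443969726562), 8.286828994750977)
 hi 84
[[438.23 220.82  85.6 ]
 [431.9  217.26  87.78]
 [435.14 213.35  88.12]
 [444.05 205.78  88.54]
 [441.7  193.45  88.95]
 [449.6  191.53  89.47]
 [445.99 185.14  90.05]
 [429.49 219.09  91.66]
 [431.25 212.47  96.34]
 [433.01 180.7  101.13]
 [428.87 190.63 103.29]]
 hi 96
[[616.59 241.77  85.13]
 [616.05 200.15  87.1 ]
 [613.76 221.06  87.79]
 [606.72 240.11  88.81]
 [607.85 229.93  89.75]
 [618.44 208.48  90.1 ]
 [620.08 211.36  91.  ]
 [618.78 222.04  92.83]
 [618.12 244.82  96.92]
 [622.51 219.38  99.31]
 [624.89 213.13 101.88]]
```

```bash
cat >> h.py <<'E'
from scipy.spatial.transform import Rotation as Ro
def Rz(deg,tilt=0):  # tool down, tool y at yaw=deg
    a=np.radians(deg); y=np.array([np.cos(a),np.sin(a),0]); z=np.array([0,0,-1.]); return np.c_[np.cross(y,z),y,z]
BC=np.array([523.5,209.5]); BY=7.3
def box(x,y,z):
    a=np.radians(BY); return np.array([BC[0]+x*np.cos(a)-y*np.sin(a),BC[1]+x*np.sin(a)+y*np.cos(a),z])
Lc=np.array([542.88,430.12,73.89]); Ln=np.array([-.43,-.2,.88]); 
_l=np.load("lid.npz"); Ln=_l["n"]; _a=np.radians(25.5); Lx=np.array([np.cos(_a),np.sin(_a),0]); Lx-=Ln*(Lx@Ln); Lx/=np.linalg.norm(Lx); Ly=np.cross(Ln,Lx)
HD=Lc+23*Ln+Lx*1-Ly*.5
RL=np.c_[-Lx,Ly,-Ln]
def rel(p,R,s=None):
    s=s or ctrl.get_state(); print("shift",np.round((p-s["ee_pos"])/400,3),"rot",np.round(Ro.from_matrix(R@s["tool_rot"].T).as_rotvec()/.5,3),"mm",np.round(p-s["ee_pos"],1))
E
python3 - <<'E'
from h import *
np.set_printoptions(precision=1,suppress=True)
for nm in("top","side"):
    w=np.load(nm+".npz")["w"].reshape(-1,3)
    for lo,hi in((90,130),(130,180),(180,250),(250,400)):
        b=w[(w[:,0]>380)&(w[:,0]<660)&(w[:,1]>-100)&(w[:,1]<165)&(w[:,2]>lo)&(w[:,2]<hi)]
        if len(b): print(nm,lo,len(b),np.percentile(b,[0,50,99.5,100],axis=0).tolist())
print(HD,ctrl.grip_point_offset,RL)
for p in (box(60,0,150),box(60,0,91.5),box(-60,0,91.5)): print(p); rel(p,Rz(97.3))
E
```

```text
top 90 2069 [[409.0650876787848, -99.9815721202745, 90.03029236309521], [557.4151834999122, 36.116478914428285, 119.48335143072302], [640.5352811449264, 124.20461408169146, 129.82445151485382], [645.0487965422246, 128.68621625592084, 129.9763942181837]]
top 130 5292 [[408.978216823287, -99.96722974352997, 130.01217972817233], [515.5707690949987, -1.033883697565102, 147.3536544102326], [631.2599848663468, 126.8929358129093, 179.7843873823077], [635.5900474458267, 130.01563264095103, 179.9927439780896]]
top 180 2736 [[430.638753951926, -99.87942670898656, 180.00035536076882], [495.921378952787, -41.04643226923886, 188.24012031351805], [559.0633796843038, 122.61279281540097, 244.50938206856765], [564.0415689706075, 124.85428498505041, 249.52407013378865]]
top 250 1463 [[513.6022392818464, -56.54489586844238, 250.2075364326613], [520.6164235446528, 40.59226160299062, 370.227756691849], [529.7984272806051, 109.658871753876, 392.79409951256986], [530.3277345176961, 111.85808592317204, 393.99411074103136]]
side 90 1164 [[410.33334152733215, -99.22176624405688, 90.18738878315389], [509.53297
[... 604 characters left out ...]
248.3706919440936], [559.7018003332488, 127.38459399223143, 249.84614731462753]]
side 250 585 [[511.5066104396113, -99.69273229730334, 250.04992946769525], [518.1526464841709, 61.61841221463715, 331.46560864010604], [528.1126566799308, 112.11729667426467, 392.44995185754686], [528.3964851601015, 113.3958063767434, 393.0633100711556]]
[534.  425.4  94.6] -18.700000000000003 [[-0.8 -0.4  0.4]
 [-0.4  0.9  0.2]
 [-0.5 -0.  -0.9]]
[583.  217.1 150. ]
shift [ 1.1 -0.9 -0.2] rot [ 0.  -0.   0.7] mm [ 439.4 -365.2  -80.3]
[583.  217.1  91.5]
shift [ 1.1 -0.9 -0.3] rot [ 0.  -0.   0.7] mm [ 439.4 -365.2 -138.8]
[464.  201.9  91.5]
shift [ 0.8 -1.  -0.3] rot [ 0.  -0.   0.7] mm [ 320.4 -380.4 -138.8]
```

Request:
servo_tool:
  commands: "0.5 -0.47 -0.05 0 0 0.74 0; 0.5 -0.47 -0.05 0 0 0.74 0; 0.5 -0.47 -0.05 0 0 0.74 0; 0.5 -0.47 -0.05 0 0 0.74 0; 0.5 -0.47 -0.05 0 0 0.74 0"
  newtons: 60

```text
t: 0.52
ee_pos: [291.4, 443.1, 215.9]
tool_rot: [[-0.992, -0.13, -0.0], [-0.13, 0.992, -0.001], [0.0, -0.001, -1.0]]
ft_force: [1.2, -0.0, 0.3]
opening: 25.7
finger_force: 0.0
```

Request:
servo_tool:
  commands: "0.43 -0.6 -0.1 0 0 0 0; 0.43 -0.6 -0.1 0 0 0 0; 0.43 -0.6 -0.1 0 0 0 0; 0.43 -0.6 -0.1 0 0 0 0; 0.43 -0.6 -0.1 0 0 0 0"

```text
t: 0.93
ee_pos: [411.5, 274.8, 188.0]
tool_rot: [[-0.992, -0.128, -0.0], [-0.128, 0.992, -0.0], [0.0, -0.0, -1.0]]
ft_force: [1.0, 0.1, -0.0]
opening: -0.0
finger_force: 0.0
```

```bash
python3 - <<'E'
from h import *
np.set_printoptions(precision=3,suppress=True)
s=ctrl.get_state(); print(s["ee_pos"],s["q"]); rel(box(-60,0,125),Rz(97.3)); rel(box(-60,0,92.5),Rz(97.3)); rel(box(-97,0,92.5),Rz(97.3))
E
```

```text
[411.518 274.81  188.003] [ 0.52  -0.197  1.585  0.     1.754 -1.179]
shift [ 0.131 -0.182 -0.158] rot [ 0.    -0.001 -0.002] mm [ 52.5 -72.9 -63. ]
shift [ 0.131 -0.182 -0.239] rot [ 0.    -0.001 -0.002] mm [ 52.5 -72.9 -95.5]
shift [ 0.039 -0.194 -0.239] rot [ 0.    -0.001 -0.002] mm [ 15.8 -77.6 -95.5]
```

Request:
servo_tool:
  commands: "0.131 -0.182 -0.1 0 0 0 0; 0.131 -0.182 -0.1 0 0 0 0; 0.131 -0.182 -0.2 0 0 0 0; 0.131 -0.182 -0.239 0 0 0 0; 0.131 -0.182 -0.239 0 0 0 0"

```text
t: 1.35
ee_pos: [460.6, 201.4, 86.3]
tool_rot: [[-0.992, -0.125, -0.01], [-0.125, 0.992, -0.004], [0.011, -0.002, -1.0]]
ft_force: [0.3, 0.2, -0.5]
opening: -0.3
finger_force: 0.0
```

```bash
python3 - <<'E'
from h import *
s=ctrl.get_state(); print(s["ee_pos"],s["ft_force"]); rel(box(-97,0,92.5),Rz(97.3))
E
```

```text
[460.61730906 201.44444972  86.3000431 ] [ 0.33559744  0.17330993 -0.51716198]
shift [-0.083 -0.011  0.015] rot [ 0.008 -0.021  0.004] mm [-33.3  -4.3   6.2]
```

Request:
servo_tool:
  commands: "0 0 0 0 0 0 0; 0 0 0 0 0 0 0"

```text
t: 1.52
ee_pos: [463.7, 204.6, 94.8]
tool_rot: [[-0.992, -0.129, 0.002], [-0.129, 0.992, 0.001], [-0.002, 0.001, -1.0]]
ft_force: [0.5, -0.1, 1.5]
opening: -0.1
finger_force: 0.0
```

Request:
servo_tool:
  commands: "-0.02 -0.003 0 0 0 0 0; -0.045 -0.006 0 0 0 0 0; -0.07 -0.009 0 0 0 0 0; -0.092 -0.012 0 0 0 0 0; -0.092 -0.012 0 0 0 0 0"

```text
t: 1.93
ee_pos: [425.7, 199.8, 94.9]
tool_rot: [[-0.992, -0.129, 0.002], [-0.129, 0.992, 0.001], [-0.003, 0.001, -1.0]]
ft_force: [-0.5, -0.0, -0.3]
opening: -0.3
finger_force: 0.0
```

Request:
servo_tool:
  commands: "0 0 0 0 0 0 0; 0 0 0 0 0 0 0"

```text
t: 2.1
ee_pos: [426.7, 199.4, 93.8]
tool_rot: [[-0.992, -0.128, 0.001], [-0.128, 0.992, 0.0], [-0.001, 0.0, -1.0]]
ft_force: [-0.6, -0.0, 0.2]
opening: -0.2
finger_force: 0.0
```

```bash
python3 - <<'E'
from h import *
s=ctrl.get_state(); print(s["ee_pos"],s["ft_force"]); img,d,w=cloud("top"); cv2.imwrite("pics/p1.png",cv2.resize(img[140:290,280:420],(700,750))[:600])
E
```

```text
[426.74057747 199.44279643  93.82720184] [-0.57149329 -0.02014307  0.22182479]
```

View pics/p1.png

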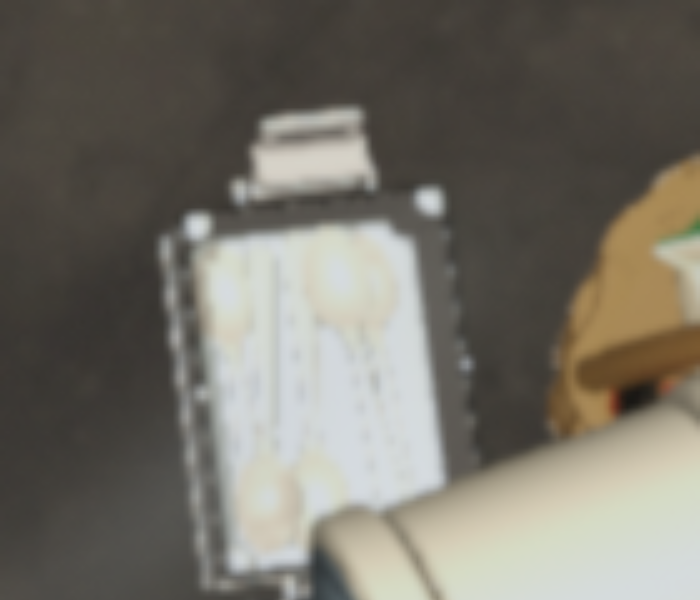

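Request:
servo_tool:
  commands: "0.05 0.005 0.03 0 0 0 0; 0.15 0.015 0.05 0 0 0 0; 0.25 0.03 0.05 0 0 0 0; 0.35 0.04 0.03 0 0 0 0; 0.39 0.045 0.01 0 0 0 0"

```text
t: 2.57
ee_pos: [586.8, 217.0, 96.1]
tool_rot: [[-0.992, -0.127, 0.002], [-0.127, 0.992, -0.0], [-0.002, -0.0, -1.0]]
ft_force: [-1.0, 0.7, -0.2]
opening: 0.1
finger_force: 0.0
```

Request:
servo_tool:
  commands: "0 0 -0.01 0 0 0 0; 0 0 -0.01 0 0 0 0; 0 0 -0.01 0 0 0 0"

```text
t: 2.82
ee_pos: [582.0, 217.0, 92.3]
tool_rot: [[-0.992, -0.128, -0.002], [-0.128, 0.992, -0.0], [0.002, -0.0, -1.0]]
ft_force: [-0.3, 0.4, 0.8]
opening: 0.2
finger_force: 0.0
```

```bash
python3 - <<'E'
from h import *
s=ctrl.get_state(); print(s["ee_pos"],s["ft_force"]);rel(box(97,0,92.5),Rz(97.3))
w=cloud("top")[2].reshape(-1,3)
b=w[(w[:,0]>400)&(w[:,0]<465)&(w[:,1]>160)&(w[:,1]<240)&(w[:,2]>75)&(w[:,2]<110)]
a=np.radians(BY); lx=(b[:,:2]-BC)@[np.cos(a),np.sin(a)]
for l in np.arange(-120,-66,3):
    k=abs(lx-l)<1.5
    if k.sum(): print(l,k.sum(),np.round(np.percentile(b[k,2],[10,50,90]),1))
E
```

```text
[581.97334748 216.98211072  92.30166221] [-0.31525851  0.43850469  0.84861076]
shift [0.094 0.012 0.   ] rot [ 0.001 -0.004 -0.001] mm [37.7  4.8  0.2]
-108 28 [92.5 95.5 97.8]
-105 34 [91.  93.4 95.8]
-102 28 [87.8 90.2 92.7]
-99 35 [83.  86.1 88.3]
-96 32 [79.6 83.1 85.9]
-93 36 [81.2 83.8 87.2]
-90 33 [83.5 86.  88.2]
-87 35 [85.5 87.7 90.3]
-84 27 [87.  88.2 90.4]
-72 33 [77.6 80.1 83.1]
-69 22 [77.8 80.3 82.8]
```

Request:
servo_tool:
  commands: "0.025 0.003 0 0 0 0 0; 0.05 0.006 0 0 0 0 0; 0.075 0.009 0 0 0 0 0; 0.106 0.013 0 0 0 0 0; 0.106 0.013 0 0 0 0 0"

```text
t: 3.28
ee_pos: [625.6, 222.5, 94.2]
tool_rot: [[-0.992, -0.128, 0.002], [-0.128, 0.992, 0.0], [-0.002, 0.0, -1.0]]
ft_force: [0.8, -0.2, -0.5]
opening: -0.0
finger_force: 0.0
```

Request:
servo_tool:
  commands: "0 0 0 0 0 0 0; 0 0 0 0 0 0 0"

```text
t: 3.45
ee_pos: [624.3, 222.5, 93.9]
tool_rot: [[-0.992, -0.128, 0.001], [-0.128, 0.992, 0.0], [-0.001, 0.0, -1.0]]
ft_force: [-0.1, -0.0, -0.4]
opening: 0.3
finger_force: 0.0
```

```bash
python3 - <<'E'
from h import *
s=ctrl.get_state(); print(s["ee_pos"],s["ft_force"]);rel(box(-90,0,92.5),Rz(97.3));rel(box(-102,0,92.5),Rz(97.3))
E
```

```text
[624.31745738 222.46264914  93.8640978 ] [-0.10573934 -0.04395227 -0.4333044 ]
shift [-0.475 -0.061 -0.003] rot [-0.001  0.001 -0.002] mm [-190.1  -24.4   -1.4]
shift [-0.505 -0.065 -0.003] rot [-0.001  0.001 -0.002] mm [-202.   -25.9   -1.4]
```

Request:
servo_tool:
  commands: "-0.1 -0.013 0.03 0 0 0 0; -0.2 -0.026 0.04 0 0 0 0; -0.3 -0.038 0.04 0 0 0 0; -0.39 -0.05 0.02 0 0 0 0; -0.44 -0.057 -0.004 0 0 0 0"

```text
t: 3.87
ee_pos: [445.9, 199.4, 92.3]
tool_rot: [[-0.992, -0.129, 0.001], [-0.129, 0.992, 0.001], [-0.002, 0.001, -1.0]]
ft_force: [-0.3, 1.3, -0.2]
opening: 0.4
finger_force: 0.0
```

Request:
servo_tool:
  commands: "0 0 0 0 0 0 0; -0.02 -0.003 0 0 0 0 0; -0.045 -0.006 0 0 0 0 0; -0.066 -0.008 0 0 0 0 0; -0.066 -0.008 0 0 0 0 0"

```text
t: 4.28
ee_pos: [422.1, 196.4, 92.2]
tool_rot: [[-0.992, -0.128, 0.001], [-0.128, 0.992, 0.0], [-0.001, 0.0, -1.0]]
ft_force: [-0.8, 0.3, 0.1]
opening: 0.5
finger_force: 0.0
```

Request:
servo_tool:
  commands: "0.04 0.01 0.05 0 0 0 1; 0.1 0.12 0.15 0 0 0 1; 0.15 0.22 0.25 0 0 0 1; 0.15 0.3 0.3 0 0 0 1; 0.15 0.38 0.3 0 0 0 1"

```text
t: 4.7
ee_pos: [482.7, 329.0, 208.0]
tool_rot: [[-0.992, -0.125, 0.005], [-0.125, 0.992, 0.002], [-0.005, 0.001, -1.0]]
ft_force: [1.2, -0.4, 1.0]
opening: 60.6
finger_force: 0.0
```

```bash
python3 - <<'E'
from h import *
s=ctrl.get_state(); print(s["ee_pos"],s["ft_force"])
w=cloud("top")[2].reshape(-1,3)
a=np.radians(BY); lx=(w[:,:2]-BC)@[np.cos(a),np.sin(a)]; ly=(w[:,:2]-BC)@[-np.sin(a),np.cos(a)]
for sg in(-1,1):
  print(sg,[(l,np.round(np.percentile(w[k,2],[50,90]),0).tolist()) for l in range(72,124,3) if (k:=(abs(lx*sg-l)<1.5)&(abs(ly)<20)&(w[:,2]>60)).sum()>3])
p=HD+18.7*-Ln*1  # TCP
rel(p+60*Ln,RL); rel(p,RL)
E
```

```text
[482.68869437 328.97145891 207.99461254] [ 1.20827658 -0.37270449  0.96034225]
-1 [(72, [79.0, 83.0]), (81, [61.0, 62.0]), (84, [62.0, 63.0]), (87, [86.0, 88.0]), (90, [87.0, 90.0]), (93, [84.0, 88.0]), (96, [83.0, 85.0]), (99, [82.0, 84.0]), (102, [84.0, 87.0]), (105, [88.0, 91.0]), (108, [91.0, 398.0]), (111, [92.0, 530.0]), (114, [528.0, 532.0]), (117, [531.0, 533.0]), (120, [533.0, 535.0]), (123, [539.0, 541.0])]
1 [(111, [92.0, 96.0]), (114, [93.0, 95.0])]
shift [ 0.085  0.202 -0.194] rot [ 0.262 -0.949  0.613] mm [ 34.1  80.8 -77.6]
shift [ 0.15   0.233 -0.326] rot [ 0.262 -0.949  0.613] mm [  59.9   93.  -130.4]
```

Request:
servo_tool:
  commands: "0.06 0.15 -0.08 0.262 -0.949 0.613 1; 0.06 0.15 -0.08 0.262 -0.949 0.613 1; 0.06 0.15 -0.08 0.262 -0.949 0.613 1; 0.085 0.202 -0.15 0.262 -0.949 0.613 1; 0.085 0.202 -0.19 0.262 -0.949 0.613 1"

```text
t: 5.17
ee_pos: [514.3, 411.4, 127.1]
tool_rot: [[-0.793, -0.43, 0.432], [-0.381, 0.903, 0.199], [-0.476, -0.007, -0.88]]
ft_force: [-0.0, -1.1, -0.3]
opening: 85.5
finger_force: 0.0
```

Request:
servo_tool:
  commands: "0 0 0 0 0 0 1; 0 0 0 0 0 0 1; 0 0 0 0 0 0 1"

```text
t: 5.42
ee_pos: [515.8, 409.5, 131.4]
tool_rot: [[-0.797, -0.424, 0.431], [-0.376, 0.906, 0.196], [-0.473, -0.006, -0.881]]
ft_force: [0.6, 0.1, 1.6]
opening: 85.3
finger_force: 0.0
```

```bash
python3 - <<'E'
from h import *
s=ctrl.get_state(); print(s["ee_pos"],s["ft_force"],s["q"],s["opening"])
p=HD-18.7*Ln
rel(p+60*Ln,RL); rel(p+25*Ln,RL); rel(p+1.5*Ln,RL)
img,_=vision.snapshot("wrist"); cv2.imwrite("pics/w1.png",img)
img,d,w=cloud("top"); cv2.imwrite("pics/p2.png",img)
E
```

```text
[515.80688145 409.50054656 131.36858934] [0.55412256 0.0697891  1.62134574] [ 0.68103968 -0.15193537  1.71747363 -0.13409075  1.10054987 -1.29694643] 85.33829650704541
shift [ 0.001  0.019 -0.001] rot [ 0.01  -0.003  0.015] mm [ 0.4  7.5 -0.5]
shift [ 0.039  0.036 -0.078] rot [ 0.01  -0.003  0.015] mm [ 15.5  14.6 -31.2]
shift [ 0.064  0.048 -0.13 ] rot [ 0.01  -0.003  0.015] mm [ 25.6  19.4 -51.9]
```

View pics/w1.png

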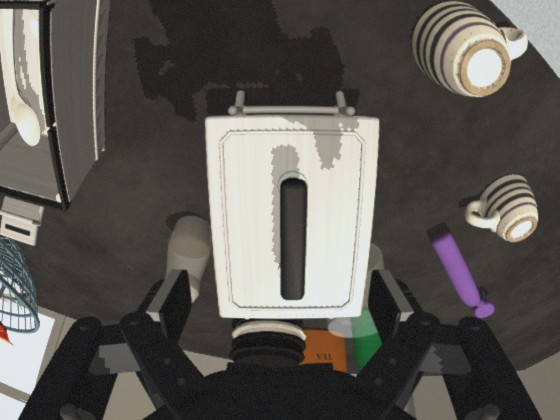

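The wrist view shows the lid square to the gripper. The handle is at column 293 and the finger midline at about 284, which matches the computed 7.5 mm offset. I'll correct that and descend.

Request:
servo_tool:
  commands: "0 0.019 0 0 0 0.01 1; 0.02 0.028 -0.04 0 0 0.01 1; 0.04 0.037 -0.08 0 0 0.01 1; 0.055 0.043 -0.11 0 0 0.01 1; 0.064 0.048 -0.128 0 0 0.01 1"

```text
t: 5.93
ee_pos: [540.7, 428.4, 75.9]
tool_rot: [[-0.796, -0.429, 0.427], [-0.382, 0.903, 0.196], [-0.47, -0.007, -0.883]]
ft_force: [-0.0, -0.0, -0.4]
opening: 85.4
finger_force: 0.0
```

Request:
servo_tool:
  commands: "0 0 0 0 0 0 1; 0 0 0 0 0 0 1"

```text
t: 6.1
ee_pos: [540.1, 428.2, 76.8]
tool_rot: [[-0.796, -0.429, 0.427], [-0.382, 0.903, 0.196], [-0.47, -0.007, -0.883]]
ft_force: [-0.3, 0.4, 0.0]
opening: 85.4
finger_force: 0.0
```

```bash
python3 - <<'E'
from h import *
s=ctrl.get_state(); print(s["ee_pos"],s["ft_force"],s["opening"])
rel(HD-17.2*Ln,RL)
img,_=vision.snapshot("wrist"); cv2.imwrite("pics/w2.png",img)
E
```

```text
[540.14973499 428.17950839  76.83079638] [-0.31526697  0.43227638  0.00489135] 85.36617078933618
shift [0.003 0.002 0.007] rot [ 0.015 -0.007  0.002] mm [1.2 0.7 2.6]
```

View pics/w2.png

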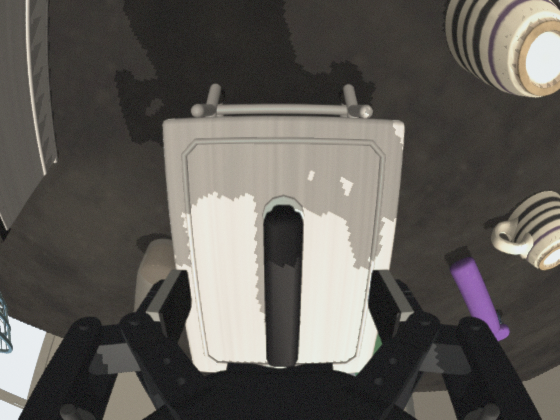

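The handle is now centred between the fingers, at column 284. I'll close the gripper.

Request:
servo_tool:
  commands: "0.002 0.001 0.006 0 0 0 0.5; 0.002 0.001 0.006 0 0 0 0; 0.002 0.001 0.006 0 0 0 0; 0.002 0.001 0.006 0 0 0 0; 0.002 0.001 0.006 0 0 0 0"
  newtons: 90

```text
t: 6.57
ee_pos: [540.7, 428.5, 79.8]
tool_rot: [[-0.795, -0.43, 0.428], [-0.382, 0.903, 0.197], [-0.471, -0.007, -0.882]]
ft_force: [0.4, 0.2, 0.1]
opening: 25.6
finger_force: 0.0
```

Request:
servo_tool:
  commands: "0 0 0 0 0 0 0; 0 0 0 0 0 0 0; 0 0 0 0 0 0 0"

```text
t: 6.82
ee_pos: [540.6, 428.6, 79.9]
tool_rot: [[-0.795, -0.43, 0.428], [-0.382, 0.903, 0.197], [-0.471, -0.007, -0.882]]
ft_force: [-3.8, -2.0, 3.6]
opening: 14.3
finger_force: 88.4
```

Request:
servo_tool:
  commands: "-0.012 -0.006 0.025 0 0 0 0; -0.03 -0.014 0.06 0 0 0 0; -0.05 -0.023 0.11 0 0 0 0; -0.07 -0.033 0.18 0 0 0 0; -0.08 -0.04 0.25 0 0 0 0"

```text
t: 7.23
ee_pos: [507.1, 411.5, 177.8]
tool_rot: [[-0.797, -0.43, 0.425], [-0.384, 0.903, 0.194], [-0.467, -0.008, -0.884]]
ft_force: [0.8, 0.4, -1.5]
opening: 14.3
finger_force: 88.6
```

Request:
servo_tool:
  commands: "0 0 0 0 0 0 0; 0 0 0 0 0 0 0; 0 0 0 0 0 0 0"

```text
t: 7.48
ee_pos: [508.3, 412.1, 177.6]
tool_rot: [[-0.796, -0.43, 0.426], [-0.383, 0.903, 0.195], [-0.469, -0.008, -0.883]]
ft_force: [-0.1, -0.0, -3.1]
opening: 14.3
finger_force: 88.6
```

```bash
python3 - <<'E'
from h import *
s=ctrl.get_state(); print(s["ee_pos"],s["ft_force"],s["finger_force"])
rel(box(0,0,75+29-18.7+90),Rz(97.3)); rel(box(0,0,75+29-18.7+15),Rz(97.3))
E
```

```text
[508.25607366 412.06390529 177.55972669] [-0.13783397 -0.03093249 -3.14188928] 88.6113166809082
shift [ 0.038 -0.506 -0.006] rot [-0.262  0.944 -0.624] mm [  15.2 -202.6   -2.3]
shift [ 0.038 -0.506 -0.193] rot [-0.262  0.944 -0.624] mm [  15.2 -202.6  -77.3]
```

Request:
servo_tool:
  commands: "0.01 -0.05 0.02 -0.052 0.189 -0.125 0; 0.02 -0.13 0.02 -0.105 0.378 -0.25 0; 0.03 -0.22 0.02 -0.157 0.566 -0.374 0; 0.035 -0.32 0.01 -0.21 0.755 -0.5 0; 0.038 -0.41 0 -0.262 0.944 -0.624 0"

```text
t: 7.9
ee_pos: [523.5, 246.7, 177.7]
tool_rot: [[-0.992, -0.125, -0.004], [-0.125, 0.992, -0.001], [0.004, -0.001, -1.0]]
ft_force: [1.2, 0.4, -2.4]
opening: 14.2
finger_force: 88.5
```

Request:
servo_tool:
  commands: "0 -0.06 0 0 0 0 0; 0 -0.096 0 0 0 0 0; 0 -0.096 0 0 0 0 0; 0 -0.096 0 0 0 0 0; 0 -0.096 0 0 0 0 0"

```text
t: 8.32
ee_pos: [523.4, 211.0, 179.0]
tool_rot: [[-0.992, -0.128, 0.002], [-0.128, 0.992, 0.001], [-0.003, 0.001, -1.0]]
ft_force: [-0.3, -0.4, -1.9]
opening: 14.5
finger_force: 88.6
```

```bash
python3 - <<'E'
from h import *
np.set_printoptions(precision=2,suppress=True)
s=ctrl.get_state(); print(s["ee_pos"],s["ft_force"],s["finger_force"],s["tool_rot"])
rel(box(0,0,175.3),Rz(97.3))
for nm in("side","top"):
    img,d,w=cloud(nm); cv2.imwrite(f"pics/{nm}3.png",img); np.savez(nm+"3",img=img,w=w)
    p=w.reshape(-1,3); zt=s["ee_pos"][2]+18.7-23
    k=(abs(p[:,2]-zt)<7)&(abs(p[:,0]-s["ee_pos"][0])<95)&(abs(p[:,1]-s["ee_pos"][1])<75)
    q=p[k]; c=q.mean(0); n=np.linalg.svd(q-c,full_matrices=False)[2][2]; n*=np.sign(n[2])
    print(nm,len(q),c,n,cv2.minAreaRect(q[:,:2].astype(np.float32)))
img,_=vision.snapshot("wrist"); cv2.imwrite("pics/w3.png",img)
a=np.load("top3.npz")["img"][120:330,220:440]; cv2.imwrite("pics/c3.png",np.hstack([cv2.resize(a,(440,420)),img[:, :360]]))
E
```

```text
[523.39 211.04 178.99] [-0.33 -0.42 -1.94] 88.56161713600159 [[-0.99 -0.13  0.  ]
 [-0.13  0.99  0.  ]
 [-0.    0.   -1.  ]]
shift [ 0.   -0.   -0.01] rot [-0.    0.01 -0.  ] mm [ 0.1 -1.5 -3.7]
side 1044 [517.29 228.09 174.88] [-0.    0.01  1.  ] ((521.6941528320312, 212.9471435546875), (153.49777221679688, 116.69853210449219), 7.4253926277160645)
top 2189 [504.99 233.27 173.33] [-0. -0.  1.] ((524.0218505859375, 210.29119873046875), (154.27981567382812, 114.41507720947266), 7.466531276702881)
```

View pics/c3.png

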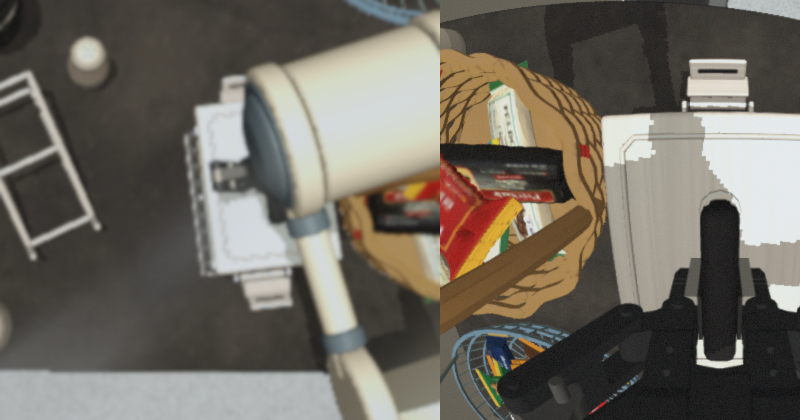

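The lid is held level and square over the box. I'll measure the box rim more carefully in both cameras before lowering.

```bash
python3 - <<'E'
from h import *
from scipy.optimize import minimize
np.set_printoptions(precision=2,suppress=True)
for nm in("top","side"):
    w=np.load(nm+".npz")["w"].reshape(-1,3)
    r=w[(w[:,2]>70)&(w[:,2]<88)]
    def loc(P,q):
        c,s=np.cos(q[2]),np.sin(q[2]); d=P[:,:2]-q[:2]; return np.c_[d@[c,s],d@[-s,c]]
    l=loc(r,[*BC,np.radians(BY)])
    k=(abs(l[:,0])<80)&(abs(l[:,1])<60)&~((abs(l[:,0])>62)&(abs(l[:,1])<36)); r=r[k]
    def cost(q):
        l=np.abs(loc(r,q)); dx=l[:,0]-73; dy=l[:,1]-53
        d=np.maximum(dx,dy)   # signed dist to wall centreline rectangle
        return np.sum(np.minimum(np.maximum(abs(d)-2,0)**2,25))
    q=minimize(cost,[*BC,np.radians(BY)],method="Nelder-Mead",options=dict(xatol=1e-4,fatol=1e-3)).x
    l=loc(r,q); print(nm,len(r),q[:2],np.degrees(q[2]),cost(q)/len(r), r[:,2].mean())
    e=np.histogram
    print(" x-",np.percentile(l[l[:,0]<-66,0],[2,50,98])," x+",np.percentile(l[l[:,0]>66,0],[2,50,98])," y-",np.percentile(l[l[:,1]<-45,1],[2,50,98]),(l[:,1]<-45).sum()," y+",np.percentile(l[l[:,1]>45,1],[2,50,98]),(l[:,1]>45).sum())
E
```

```text
top 510 [526.26 208.37] 7.407287153590688 1.2152016974205881 77.67197619870238
 x- [-75.35 -71.03 -66.4 ]  x+ [66.17 70.66 74.11]  y- [-54.97 -51.88 -45.57] 243  y+ [45.8  53.06 55.19] 206
side 621 [521.85 211.04] 6.94989070580078 0.6579282300765092 76.94256242892375
 x- [-72.82 -69.37 -66.14]  x+ [66.76 72.14 75.31]  y- [-56.92 -52.93 -46.48] 270  y+ [49.74 52.69 56.27] 327
```

Request:
servo_tool:
  commands: "0.003 -0.004 -0.04 0 0 0 0; 0.003 -0.004 -0.08 0 0 0 0; 0.003 -0.004 -0.12 0 0 0 0; 0.003 -0.004 -0.15 0 0 0 0; 0.003 -0.004 -0.16 0 0 0 0"

```text
t: 8.88
ee_pos: [523.9, 208.9, 112.8]
tool_rot: [[-0.992, -0.128, -0.001], [-0.128, 0.992, -0.0], [0.001, -0.0, -1.0]]
ft_force: [0.7, -0.5, -2.1]
opening: 14.3
finger_force: 88.5
```

Request:
servo_tool:
  commands: "0 0 0 0 0 0 0; 0 0 0 0 0 0 0; 0 0 0 0 0 0 0"

```text
t: 9.13
ee_pos: [525.7, 208.9, 116.8]
tool_rot: [[-0.992, -0.127, 0.004], [-0.127, 0.992, 0.001], [-0.005, 0.001, -1.0]]
ft_force: [-0.2, 0.3, -1.6]
opening: 14.0
finger_force: 88.5
```

```bash
python3 - <<'E'
from h import *
np.set_printoptions(precision=2,suppress=True)
s=ctrl.get_state(); print(s["ee_pos"],s["ft_force"],s["wrist_torque"],s["tool_rot"])
rel(np.array([524.4,209.4,100]),Rz(97.3))
E
```

```text
[525.7  208.85 116.75] [-0.23  0.31 -1.64] [-0.    0.03 -0.02] [[-0.99 -0.13  0.  ]
 [-0.13  0.99  0.  ]
 [-0.    0.   -1.  ]]
shift [-0.    0.   -0.04] rot [-0.    0.01 -0.  ] mm [ -1.3   0.5 -16.8]
```

Request:
servo_tool:
  commands: "-0.002 0.001 -0.01 0 0.005 0 0; -0.002 0.001 -0.02 0 0.005 0 0; -0.002 0.001 -0.03 0 0.005 0 0; -0.002 0.001 -0.04 0 0.005 0 0; -0.002 0.001 -0.045 0 0.005 0 0"

```text
t: 9.55
ee_pos: [524.0, 208.7, 96.3]
tool_rot: [[-0.992, -0.127, -0.001], [-0.127, 0.992, 0.0], [0.001, 0.0, -1.0]]
ft_force: [-0.6, -0.4, -2.1]
opening: 13.8
finger_force: 88.5
```

Request:
servo_tool:
  commands: "0 0 -0.005 0 0 0 0; 0 0 -0.01 0 0 0 0; 0 0 -0.01 0 0 0 0"

```text
t: 9.8
ee_pos: [524.2, 208.8, 92.8]
tool_rot: [[-0.992, -0.127, -0.001], [-0.127, 0.992, 0.0], [0.001, 0.001, -1.0]]
ft_force: [-0.7, -0.7, -2.0]
opening: 14.3
finger_force: 88.6
```

Request:
servo_tool:
  commands: "0 0 -0.004 0 0 0 0; 0 0 -0.008 0 0 0 0; 0 0 -0.012 0 0 0 0; 0 0 -0.012 0 0 0 0"

```text
t: 10.13
ee_pos: [524.5, 209.0, 90.4]
tool_rot: [[-0.992, -0.127, 0.001], [-0.127, 0.992, 0.001], [-0.001, 0.001, -1.0]]
ft_force: [-4.4, -2.0, 4.4]
opening: 14.4
finger_force: 89.7
```

Request:
servo_tool:
  commands: "0 0 -0.004 0 0 0 0; 0 0 -0.008 0 0 0 0; 0 0 -0.008 0 0 0 0; 0 0 -0.008 0 0 0 0"

```text
t: 10.47
ee_pos: [524.5, 209.0, 87.4]
tool_rot: [[-0.992, -0.127, 0.001], [-0.127, 0.992, 0.001], [-0.001, 0.001, -1.0]]
ft_force: [-3.9, -0.8, 6.2]
opening: 14.3
finger_force: 89.8
```

Request:
servo_tool:
  commands: "0 0 -0.004 0 0 0 0; 0 0 -0.008 0 0 0 0; 0 0 -0.012 0 0 0 0; 0 0 -0.012 0 0 0 0"

```text
t: 10.8
ee_pos: [524.6, 209.1, 86.4]
tool_rot: [[-0.992, -0.127, 0.003], [-0.127, 0.992, 0.002], [-0.003, 0.001, -1.0]]
ft_force: [-13.7, -4.4, 22.2]
opening: 14.5
finger_force: 92.0
```

Request:
servo_tool:
  commands: "0 0 -0.004 0 0 0 0; 0 0 -0.008 0 0 0 0; 0 0 -0.01 0 0 0 0; 0 0 -0.01 0 0 0 0"

```text
t: 11.13
ee_pos: [524.6, 209.1, 86.2]
tool_rot: [[-0.992, -0.128, 0.005], [-0.127, 0.992, 0.002], [-0.005, 0.001, -1.0]]
ft_force: [-23.1, -7.3, 39.4]
opening: 14.4
finger_force: 94.5
```

Request:
servo_tool:
  commands: "0 0 0 0 0 0 0; 0 0 0 0 0 0 0; 0 0 0.01 0 0 0 0; 0 0 0.016 0 0 0 0; 0 0 0.016 0 0 0 0"

```text
t: 11.55
ee_pos: [525.0, 209.2, 86.4]
tool_rot: [[-0.992, -0.127, 0.003], [-0.127, 0.992, 0.002], [-0.004, 0.001, -1.0]]
ft_force: [-6.7, -1.6, 12.9]
opening: 14.3
finger_force: 90.9
```

Request:
servo_tool:
  commands: "0 0 0 0 0 0 0.5; 0 0 0 0 0 0 0.5; 0 0 0 0 0 0 0.5; 0 0 0 0 0 0 0.5"

```text
t: 11.88
ee_pos: [524.2, 208.9, 82.3]
tool_rot: [[-0.992, -0.127, -0.001], [-0.127, 0.992, 0.0], [0.001, 0.001, -1.0]]
ft_force: [0.1, 0.2, -0.7]
opening: 42.9
finger_force: 0.0
```

Request:
servo_tool:
  commands: "0 0 0.05 0 0 0 0.5; 0 0 0.12 0 0 0 0; 0 0 0.19 0 0 0 0; -0.1 0.1 0.2 0 0 0 0; -0.2 0.2 0.2 0 0 0 0"

```text
t: 12.3
ee_pos: [466.8, 267.6, 164.9]
tool_rot: [[-0.992, -0.123, 0.004], [-0.123, 0.992, 0.002], [-0.004, 0.002, -1.0]]
ft_force: [0.1, 0.8, 0.2]
opening: 0.0
finger_force: 0.0
```

Request:
servo_tool:
  commands: "-0.1 0 0 0 0 0 0; -0.17 0 0 0 0 0 0; -0.17 0 0 0 0 0 0"

```text
t: 12.55
ee_pos: [393.5, 268.5, 162.3]
tool_rot: [[-0.991, -0.131, -0.002], [-0.131, 0.991, 0.001], [0.002, 0.001, -1.0]]
ft_force: [0.5, -0.2, 0.7]
opening: -0.5
finger_force: 0.0
```

```bash
python3 - <<'E'
from h import *
np.set_printoptions(precision=3,suppress=True)
s=ctrl.get_state(); print(s["ee_pos"],s["ft_force"])
for nm in("side","top"):
    img,d,w=cloud(nm); cv2.imwrite(f"pics/{nm}4.png",img); np.savez(nm+"4",img=img,w=w); p=w.reshape(-1,3)
    k=(abs(p[:,2]-81)<6)&(abs(p[:,0]-524)<85)&(abs(p[:,1]-209.5)<70); q=p[k]
    c=q.mean(0); n=np.linalg.svd(q-c,full_matrices=False)[2][2]; n*=np.sign(n[2])
    print(nm,len(q),c,n,cv2.minAreaRect(q[:,:2].astype(np.float32)))
cv2.imwrite("pics/c4.png",np.hstack([cv2.resize(np.load("top4.npz")["img"][150:280,300:400],(400,520)),cv2.resize(np.load("side4.npz")["img"][160:240,250:350],(400,320)).repeat(1,0) if 0 else cv2.resize(np.load("side4.npz")["img"][150:254,250:330],(400,520))]))
rel(box(-130,0,88),Rz(97.3)); rel(box(-118,0,88),Rz(97.3)); rel(box(-97,0,88),Rz(97.3))
E
```

```text
[393.549 268.48  162.276] [ 0.491 -0.236  0.718]
side 1171 [519.179 225.632  82.026] [-0.002  0.019  1.   ] ((523.33251953125, 211.881103515625), (153.63108825683594, 117.626953125), 7.0565409660339355)
top 3409 [534.47  214.301  80.542] [-0.001 -0.     1.   ] ((526.05517578125, 207.97515869140625), (153.69325256347656, 114.70121002197266), 7.197333812713623)
shift [-0.006 -0.188 -0.186] rot [-0.002  0.002 -0.003] mm [ -2.4 -75.  -74.6]
shift [ 0.024 -0.184 -0.186] rot [-0.002  0.002 -0.003] mm [  9.5 -73.5 -74.6]
shift [ 0.076 -0.177 -0.186] rot [-0.002  0.002 -0.003] mm [ 30.3 -70.8 -74.6]
```

View pics/c4.png

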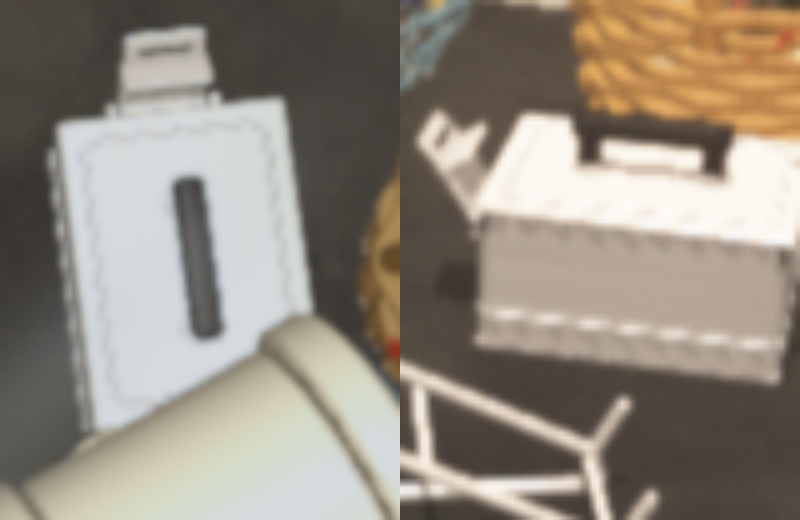

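The top crop shows the lid flush and level on the rim, with its top at z ≈ 80.5. The far clip leans outward. I'll shut the near clip from outside.

Request:
servo_tool:
  commands: "-0.008 -0.09 -0.03 0 0 0 0; -0.008 -0.188 -0.08 0 0 0 0; -0.008 -0.188 -0.15 0 0 0 0; -0.008 -0.188 -0.18 0 0 0 0; -0.008 -0.188 -0.185 0 0 0 0"

```text
t: 13.07
ee_pos: [393.4, 191.5, 85.2]
tool_rot: [[-0.992, -0.125, -0.005], [-0.125, 0.992, -0.001], [0.006, -0.0, -1.0]]
ft_force: [-1.0, 0.0, 0.2]
opening: 0.1
finger_force: 0.0
```

Request:
servo_tool:
  commands: "0 0 0 0 0 0 0; 0.02 0.003 0 0 0 0 0; 0.04 0.006 0 0 0 0 0; 0.06 0.008 0 0 0 0 0; 0.08 0.01 0 0 0 0 0"

```text
t: 13.48
ee_pos: [426.0, 198.2, 95.4]
tool_rot: [[-0.992, -0.129, -0.0], [-0.129, 0.992, 0.003], [0.0, 0.003, -1.0]]
ft_force: [-43.2, -6.2, 29.6]
opening: 0.0
finger_force: 21.5
```

```bash
python3 - <<'E'
from h import *
s=ctrl.get_state(); print(s["ee_pos"],s["ft_force"]); rel(box(-92,0,88),Rz(97.3))
E
```

```text
[425.98856974 198.20375996  95.36490392] [-43.22157646  -6.1523014   29.62764362]
shift [ 0.016 -0.001 -0.018] rot [-0.006 -0.001 -0.005] mm [ 6.3 -0.4 -7.4]
```

Request:
servo_tool:
  commands: "-0.04 -0.005 0 0 0 0 0; -0.07 -0.009 0 0 0 0 0; -0.07 -0.009 0 0 0 0 0"

```text
t: 13.73
ee_pos: [398.5, 194.1, 90.5]
tool_rot: [[-0.992, -0.129, 0.002], [-0.129, 0.992, 0.002], [-0.002, 0.002, -1.0]]
ft_force: [-0.6, -0.1, 0.3]
opening: -0.1
finger_force: 0.0
```

```bash
python3 - <<'E'
from h import *
np.set_printoptions(precision=3,suppress=True)
s=ctrl.get_state(); print(s["ee_pos"],s["ft_force"]) 
A,d,w=cloud("side"); B,_,w2=cloud("top"); C,_=vision.snapshot("wrist"); cv2.imwrite("pics/w5.png",C)
a=np.radians(BY)
for nm,p in(("side",w.reshape(-1,3)),("top",w2.reshape(-1,3))):
  lx=(p[:,:2]-BC)@[np.cos(a),np.sin(a)]; ly=(p[:,:2]-BC)@[-np.sin(a),np.cos(a)]
  print(nm,[(l,int(k.sum()),np.round(np.percentile(p[k,2],[50,90]),0).tolist()) for l in range(-120,-60,3) if (k:=(abs(lx-l)<1.5)&(abs(ly)<21)&(p[:,2]>60)&(p[:,2]<115)).sum()>3])
cv2.imwrite("pics/c5.png",np.hstack([cv2.resize(A[150:254,280:360],(400,520)),cv2.resize(C[0:350,130:400],(400,520))]))
E
```

```text
[398.501 194.105  90.525] [-0.623 -0.127  0.289]
side [(-120, 9, [102.0, 109.0]), (-117, 11, [104.0, 111.0]), (-87, 11, [104.0, 105.0]), (-84, 21, [90.0, 104.0]), (-81, 9, [89.0, 90.0]), (-78, 9, [88.0, 89.0]), (-75, 10, [88.0, 89.0]), (-72, 11, [89.0, 89.0]), (-69, 8, [88.0, 89.0]), (-66, 8, [83.0, 85.0]), (-63, 7, [82.0, 83.0])]
top [(-87, 9, [101.0, 107.0]), (-84, 36, [103.0, 105.0]), (-81, 33, [89.0, 98.0]), (-78, 34, [86.0, 89.0]), (-75, 32, [86.0, 89.0]), (-72, 35, [86.0, 88.0]), (-69, 32, [86.0, 89.0]), (-66, 32, [82.0, 87.0]), (-63, 32, [81.0, 84.0])]
```

View pics/c5.png

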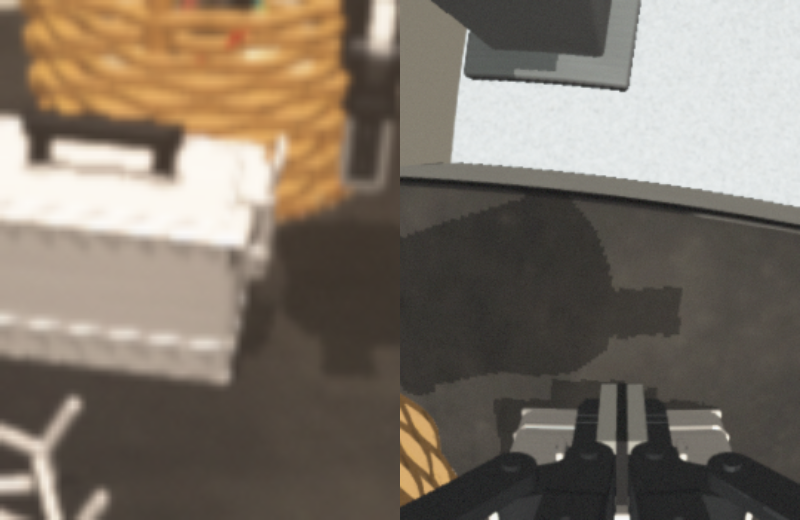

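The near clip stands upright with its hook over the lid (tab at box x ≈ −84, z ≈ 104). Now the far clip.

Request:
servo_tool:
  commands: "-0.02 0 0.1 0 0 0 0; 0 0.04 0.2 0 0 0 0; 0.1 0.06 0.25 0 0 0 0; 0.2 0.08 0.25 0 0 0 0; 0.3 0.1 0.25 0 0 0 0"

```text
t: 14.3
ee_pos: [518.8, 233.8, 192.1]
tool_rot: [[-0.992, -0.128, 0.007], [-0.128, 0.992, 0.003], [-0.007, 0.002, -1.0]]
ft_force: [0.8, -0.4, 0.1]
opening: 0.2
finger_force: 0.0
```

Request:
servo_tool:
  commands: "0.1 0.01 0 0 0 0 0; 0.2 0.02 0 0 0 0 0; 0.3 0.03 0 0 0 0 0; 0.36 0.03 0 0 0 0 0; 0.36 0.03 0 0 0 0 0"

```text
t: 14.72
ee_pos: [663.7, 243.6, 183.8]
tool_rot: [[-0.992, -0.125, -0.003], [-0.125, 0.992, -0.001], [0.003, -0.001, -1.0]]
ft_force: [0.8, -0.5, -0.3]
opening: -0.2
finger_force: 0.0
```

```bash
python3 - <<'E'
from h import *
s=ctrl.get_state(); print(s["ee_pos"],s["ft_force"],s["q"]); rel(box(132,0,115),Rz(97.3)); rel(box(132,0,88),Rz(97.3)); rel(box(97,0,88),Rz(97.3))
E
```

```text
[663.65162358 243.60619194 183.81414395] [ 0.79186767 -0.49323678 -0.30474645] [ 3.03744041e-01  3.87627509e-01  9.71928656e-01 -1.20544812e-04
  1.78529354e+00 -1.39271022e+00]
shift [-0.023 -0.043 -0.172] rot [ 0.002 -0.006  0.004] mm [ -9.2 -17.3 -68.8]
shift [-0.023 -0.043 -0.24 ] rot [ 0.002 -0.006  0.004] mm [ -9.2 -17.3 -95.8]
shift [-0.11  -0.054 -0.24 ] rot [ 0.002 -0.006  0.004] mm [-43.9 -21.8 -95.8]
```

Request:
servo_tool:
  commands: "-0.01 -0.03 -0.05 0 0 0 0; -0.01 -0.03 -0.12 0 0 0 0; -0.01 -0.03 -0.18 0 0 0 0; -0.01 -0.03 -0.22 0 0 0 0; -0.01 -0.03 -0.235 0 0 0 0"

```text
t: 15.13
ee_pos: [654.1, 232.1, 90.4]
tool_rot: [[-0.992, -0.127, -0.005], [-0.127, 0.992, -0.001], [0.005, -0.0, -1.0]]
ft_force: [-0.8, 0.5, -0.5]
opening: 0.0
finger_force: 0.0
```

Request:
servo_tool:
  commands: "0 0 0 0 0 0 0; 0 0 0 0 0 0 0; -0.02 -0.003 0 0 0 0 0; -0.04 -0.005 0 0 0 0 0; -0.06 -0.008 0 0 0 0 0"

```text
t: 15.55
ee_pos: [632.4, 229.6, 97.4]
tool_rot: [[-0.992, -0.127, 0.004], [-0.127, 0.992, 0.002], [-0.004, 0.001, -1.0]]
ft_force: [-0.4, 0.7, -0.4]
opening: 0.4
finger_force: 0.0
```

```bash
python3 - <<'E'
from h import *
s=ctrl.get_state(); print(s["ee_pos"],s["ft_force"],s["q"]);  rel(box(98,5,88),Rz(97.3))
E
```

```text
[632.36321215 229.63081662  97.3778206 ] [-0.42607383  0.66439723 -0.40300119] [ 2.97393114e-01  2.95828423e-01  1.23683965e+00  7.34949159e-04
  1.60457937e+00 -1.40102758e+00]
shift [-0.031 -0.007 -0.023] rot [-0.004  0.008 -0.   ] mm [-12.3  -2.7  -9.4]
```

```bash
cat >> h.py <<'E'
def clipprof(sg,lo=62,hi=124):
  a=np.radians(BY)
  for nm in("side","top"):
    p=cloud(nm)[2].reshape(-1,3)
    lx=(p[:,:2]-BC)@[np.cos(a),np.sin(a)]; ly=(p[:,:2]-BC)@[-np.sin(a),np.cos(a)]
    print(nm,[(l,int(k.sum()),np.round(np.percentile(p[k,2],[50,90]),0).tolist()) for l in range(lo,hi,3) if (k:=(abs(lx*sg-l)<1.5)&(abs(ly)<23)&(p[:,2]>60)&(p[:,2]<115)).sum()>2])
E
python3 - <<'E'
from h import *
clipprof(1); s=ctrl.get_state(); print(s["ee_pos"],s["ft_force"])
E
```

```text
side [(62, 9, [82.0, 84.0]), (65, 13, [83.0, 84.0]), (68, 7, [83.0, 84.0]), (71, 9, [82.0, 83.0]), (74, 8, [82.0, 83.0]), (77, 4, [82.0, 82.0]), (86, 9, [63.0, 65.0]), (89, 26, [68.0, 90.0]), (92, 24, [71.0, 90.0]), (95, 21, [75.0, 87.0]), (98, 12, [83.0, 86.0]), (101, 23, [85.0, 112.0]), (104, 21, [88.0, 111.0]), (107, 18, [91.0, 108.0]), (110, 12, [94.0, 112.0]), (113, 13, [107.0, 114.0]), (116, 5, [109.0, 112.0]), (122, 5, [109.0, 113.0])]
top [(62, 24, [80.0, 83.0]), (65, 27, [81.0, 83.0]), (68, 25, [81.0, 84.0]), (71, 25, [81.0, 82.0]), (74, 23, [80.0, 83.0]), (77, 23, [80.0, 83.0]), (80, 4, [78.0, 79.0]), (83, 6, [61.0, 63.0]), (86, 8, [61.0, 64.0]), (89, 28, [64.0, 88.0]), (92, 43, [69.0, 90.0]), (95, 19, [86.0, 89.0]), (98, 17, [84.0, 87.0]), (101, 25, [83.0, 109.0]), (104, 18, [83.0, 94.0]), (107, 8, [86.0, 87.0]), (110, 4, [91.0, 104.0])]
[631.93893843 229.68714118  97.5221365 ] [0.13542351 0.01433398 0.32528282]
```

The far clip is still open at about 0.6 rad because the finger passed over the tab at z 97. I'll back out and go lower.

Request:
servo_tool:
  commands: "0.03 0.004 0.01 0 0 0 0; 0.065 0.008 0.01 0 0 0 0; 0.065 0.008 0 0 0 0 0; 0.065 0.008 -0.02 0 0 0 0; 0.065 0.008 -0.035 0 0 0 0"

```text
t: 16.07
ee_pos: [657.4, 232.4, 79.9]
tool_rot: [[-0.992, -0.127, -0.0], [-0.127, 0.992, 0.001], [0.0, 0.001, -1.0]]
ft_force: [0.2, 0.4, -0.9]
opening: -0.2
finger_force: 0.0
```

Request:
servo_tool:
  commands: "0 0 0 0 0 0 0; 0 0 0 0 0 0 0; 0 0 0 0 0 0 0"

```text
t: 16.32
ee_pos: [657.1, 232.4, 80.4]
tool_rot: [[-0.992, -0.127, -0.0], [-0.127, 0.992, 0.001], [0.0, 0.001, -1.0]]
ft_force: [-0.2, -0.0, 0.6]
opening: 0.1
finger_force: 0.0
```

Request:
servo_tool:
  commands: "-0.02 -0.003 0.006 0 0 0 0; -0.04 -0.005 0.01 0 0 0 0; -0.06 -0.008 0.01 0 0 0 0; -0.08 -0.01 0.01 0 0 0 0; -0.09 -0.012 0.01 0 0 0 0"

```text
t: 16.73
ee_pos: [621.7, 228.0, 86.1]
tool_rot: [[-0.992, -0.127, 0.004], [-0.127, 0.992, 0.002], [-0.004, 0.001, -1.0]]
ft_force: [17.5, 3.7, 2.2]
opening: 0.3
finger_force: 9.0
```

Request:
servo_tool:
  commands: "-0.006 0 0 0 0 0 0; -0.01 0 0 0 0 0 0; -0.01 0 0 0 0 0 0"

```text
t: 16.98
ee_pos: [621.8, 228.0, 86.3]
tool_rot: [[-0.992, -0.127, 0.013], [-0.126, 0.992, 0.003], [-0.013, 0.002, -1.0]]
ft_force: [20.1, 4.0, -2.7]
opening: 0.0
finger_force: 9.7
```

```bash
python3 - <<'E'
from h import *
s=ctrl.get_state(); print(s["ee_pos"],s["ft_force"]); rel(box(97,5,84),Rz(97.3)); clipprof(1)
E
```

```text
[621.75730441 227.98403921  86.34255056] [20.08062456  4.04899352 -2.73089464]
shift [-0.007 -0.003 -0.006] rot [-0.006  0.026  0.001] mm [-2.7 -1.2 -2.3]
side [(62, 10, [82.0, 83.0]), (65, 11, [83.0, 84.0]), (68, 9, [83.0, 85.0]), (71, 17, [87.0, 88.0]), (74, 10, [88.0, 89.0]), (77, 10, [88.0, 89.0]), (80, 11, [88.0, 89.0]), (83, 37, [88.0, 97.0]), (86, 34, [99.0, 105.0]), (89, 11, [106.0, 112.0]), (92, 15, [104.0, 111.0]), (95, 10, [103.0, 112.0]), (98, 12, [104.0, 111.0]), (101, 13, [101.0, 111.0]), (104, 7, [102.0, 112.0]), (107, 10, [97.0, 107.0])]
top [(62, 20, [81.0, 84.0]), (65, 21, [81.0, 82.0]), (68, 21, [81.0, 84.0]), (71, 27, [83.0, 87.0]), (74, 20, [86.0, 88.0]), (77, 22, [86.0, 90.0]), (80, 16, [86.0, 90.0]), (83, 18, [85.0, 88.0]), (86, 31, [92.0, 100.0]), (89, 10, [102.0, 103.0]), (95, 3, [101.0, 107.0])]
```

Both clips are against their stops. I'll retreat and verify.

Request:
servo_tool:
  commands: "0.03 0.004 0 0 0 0 0; 0.07 0.01 0 0 0 0 0; 0.1 0.01 0.05 0 0 0 0; 0.1 0.03 0.15 0 0 0 0; 0.08 0.1 0.25 0 0 0 0"

```text
t: 17.5
ee_pos: [650.9, 259.9, 177.2]
tool_rot: [[-0.992, -0.123, -0.004], [-0.123, 0.992, -0.002], [0.004, -0.002, -1.0]]
ft_force: [0.4, 1.2, 0.9]
opening: -0.1
finger_force: 0.0
```

Request:
servo_tool:
  commands: "-0.08 0.08 0.05 0 0 0 0; -0.16 0.16 0.05 0 0 0 0; -0.22 0.24 0.05 0 0 0 0; -0.22 0.3 0.05 0 0 0 0; -0.22 0.3 0.05 0 0 0 0"

```text
t: 17.92
ee_pos: [558.7, 388.5, 197.9]
tool_rot: [[-0.991, -0.134, -0.002], [-0.134, 0.991, 0.003], [0.002, 0.003, -1.0]]
ft_force: [0.3, -0.2, 0.5]
opening: 0.2
finger_force: 0.0
```

```bash
python3 - <<'E'
from h import *
s=ctrl.get_state(); print(s["ee_pos"],s["ft_force"]); clipprof(1); clipprof(-1)
A=cloud("side")[0]; B=cloud("top")[0]
cv2.imwrite("pics/c6.png",np.hstack([cv2.resize(A[140:260,230:350],(400,400)),cv2.resize(B[150:280,280:410],(400,400))]))
E
```

```text
[558.71950893 388.47842753 197.89105863] [ 0.27753592 -0.24585933  0.4830486 ]
side [(62, 11, [82.0, 83.0]), (65, 9, [83.0, 84.0]), (68, 10, [83.0, 85.0]), (71, 16, [87.0, 89.0]), (74, 10, [89.0, 90.0]), (77, 9, [88.0, 89.0]), (80, 12, [88.0, 89.0]), (83, 35, [88.0, 96.0]), (86, 36, [99.0, 105.0]), (89, 3, [105.0, 106.0])]
top [(62, 20, [81.0, 83.0]), (65, 22, [81.0, 82.0]), (68, 22, [82.0, 84.0]), (71, 33, [81.0, 87.0]), (74, 24, [87.0, 90.0]), (77, 27, [87.0, 89.0]), (80, 30, [86.0, 89.0]), (83, 26, [87.0, 89.0]), (86, 58, [96.0, 103.0]), (89, 29, [103.0, 106.0]), (92, 4, [100.0, 101.0])]
side [(62, 11, [82.0, 83.0]), (65, 9, [84.0, 84.0]), (68, 8, [85.0, 88.0]), (71, 10, [88.0, 89.0]), (74, 11, [88.0, 89.0]), (77, 13, [88.0, 89.0]), (80, 11, [88.0, 89.0]), (83, 20, [87.0, 101.0]), (86, 20, [96.0, 106.0])]
top []
```

View pics/c6.png

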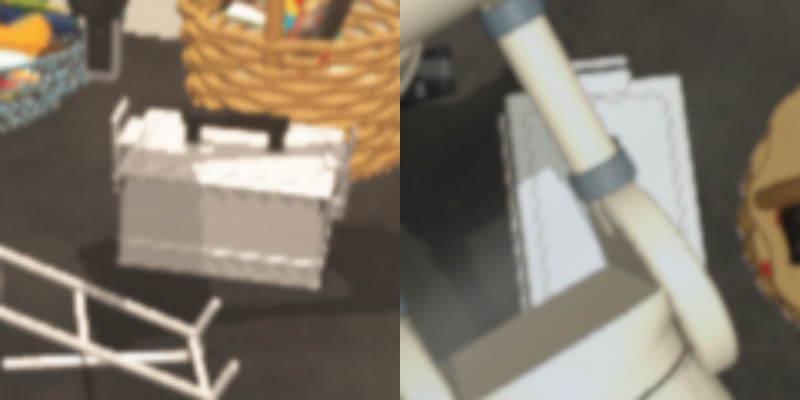

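The side view shows both clips upright with level hooks over a flush lid, and the arm is clear of everything.

```bash
python3 - <<'E'
from h import *
print(ctrl.sign_off())
E
```

```text
the job is handed in; nothing more can be done
None
```

The box is closed and I've handed the job in: the lid is pressed fully home and both clips measured shut against their stops, but handing in returned no verdict.

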